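# Drive the tapered gib key home in a pulley hub

### The arm

A 7-joint arm with a two-finger parallel gripper is mounted at the origin on a cart in front of the work surface, level with it; the furniture and walls round the work are solid. World frame = base frame: x ahead of the robot, y to its left, z up, the work surface at z = 0. Lengths are in m, angles in rad, forces in N, time in s.
With the tool pointing down it reaches from about 0.425 to 0.875 m from the base axis. Payload 8.4 kg.
Tool frame: the origin (TCP) lies midway between the tips of the shut fingers; the grasp point (between the pads) lies 19 mm behind it (arm.grip_point_offset is the distance from the TCP to the grasp point, in m); z points along the fingers, y is the line along which they close (so a half turn about z gives the same grasp; the last joint's range is limited). The gripper opens to 85 mm and grips with 20 to 120 N. Pads are 22 mm wide; open, the fingers measure 114 mm over their backs; the gripper's body (76 mm by 85 mm) begins 54 mm behind the grasp point. The pads swing forward as they close: fully open they stand 13 mm farther back than shut.
Start: joints at [1.035, 0.333, 0.04, 1.465, -0.013, 1.343, -0.059], TCP at [0.275, -0.589, 0.231] pointing down, gripper open.
Joint ranges: [-2.58, 2.58], [-0.38, 2.09], [-1.3, 1.39], [0.25, 2.4], [-1.5, 4.64], [0.08, 2.09], [-2.65, 2.65]. Speed limits (rad/s): [2.22, 2.22, 2.79, 2.79, 3.14, 3.14, 3.14].

### API

Orientations are given as a rotation vector (axis times angle).
In Python, from station import arm gives the robot as it stands.
- The arm moves only by the tool jog_arm, never from a script. Its argument "plan" is a list that holds one entry, the list of rows, each a list of 7 numbers: the turn, a rotation vector about the tool's x, y, z in rad, then the shift along the tool's x, y, z in m, then the closure, from 0 (fully open) to 1 (shut). In form: [[[rx, ry, rz, tx, ty, tz, hand], ...]]. A call has exactly 10 rows; each row is the pose to reach, as a shift and turn from the pose commanded when the call began, along the tool's axes at that moment; what a row does not reach only later rows make up. A row lasts 1/12 s, in which the tool goes at most 41.7 mm and 7.16 degrees, less where a joint would pass 70% of its speed; a pose out of reach is approached as far as the arm can. A call with a gripper value outside its range is refused whole. The fingers move at their own pace and stop on an object; "force" is the grip in N (left out, the last holds). Time passes only in rows, so rows that repeat a pose let the fingers close, or fill a call up. It gives the time, the measured TCP pose, the force, the opening and the grip force at its end, in the units of the state.
- arm.read_state(): the state, without advancing time (a new reading comes with each control period).
- arm.grab_frame(name): name is "scene" or "top" or "wrist"; returns the picture (480x640x3 uint8, red, green, blue); there is no depth.
- arm.camera_info(name): a dict with "K" (3x3 intrinsics, pixels), "R" (3x3) and "t" (3): a world point X has camera coordinates R X + t. Camera axes: x right, y down, z forward; pixel columns grow to the right and rows downward; lengths in m; the calibration is good to about 2 mm. A picture is of the moment at which its call begins: read the wrist's pose just before it. camera_info takes no time and is no camera call; for the wrist camera it gives the pose at the moment of the call.
- arm.job_done(): hands the job in; it is judged then, once.
The state is a dict: "time": time; "joint_pos": joint angles; "joint_velocities": joint speeds; "joint_efforts": joint torques, N m; "tcp_pos": TCP position; "tool_rot": TCP orientation; "ft_force": force on the tool from outside, world axes, zero at the start; "moment": the same for the moment, N m; "grip_width": opening from 0.0 (shut) to 1.0 (fully open); "grasp_force": force on a finger pad.
Only numpy, scipy, OpenCV 4.12 (cv2) and the standard library are available. Lean on these libraries where they do the work, as an engineer would, in place of code of your own. Each camera call takes 0.05 s, during which the arm holds its last target. There are 200 camera calls.

### The job

Lock the blue pulley on its shaft: take the tapered brass key with the hooked head out of the wooden rack, start it thin end down in the gap between hub and shaft with the hook over the hub, then tap or push it down with the gripper until its head sits tight on the hub, and let go. Leave the dark steel key standing in the rack.

Things in the scene. Friction and masses are not known exactly. Their poses are not given: they have to be found in the camera images.
- key_grip (a point): Centre of the head of the loose brass key, upright in the rack. Head 32 (x) by 24 (y) by 30 mm high. Blade below it: 60 mm long, 24 wide (y), flat on the -x side (16 mm to -x of this point, flush with the head), tapering 1:5 on the +x side from 22 mm thick to 10; the tip's centre is 11 mm to -x, 75 mm below. The head overhangs the blade 10 mm to +x: the hook. Grasp across y. z up.
- gap (a point): Mid-mouth of the gap, on the hub's top face. Mouth 18.4 mm (x) by 36 (y), 4 mm bevels round it; the shaft's upright flat is 9.2 mm to -x; the hub's dark wall on the +x side slopes in 1:5 downward. Enter with the key's x along this x, hook to +x. It drops freely till the head's underside is about 18 mm up, head centre 6.8 mm to +x. Home: head centre 15 mm above, 3.2 mm to +x. z up.
- hub: Blue belt pulley fixed on the bench, 66 mm high, 124 mm across at the top, 156 at its grooved rim; origin on its axis, at the bench; z up. The round steel shaft in its bore gives way sideways (up to 5 mm, sprung): past the free drop a push on the key's head, of about 5 to 15 N, drives the key; it stays where left, and the hook stops on the hub's top face.
- plain_key_grip (a point): Centre of the round head (24 mm across, 30 high) of a plain dark steel key with a straight blade: a bystander, to be left in the rack. The wooden rack is fixed, 190 by 64 by 40 mm high, with two pockets 84 mm apart along its length, one key in each (either way round); both heads' undersides are 28 mm above the rack's top.
Mind the look-alikes: they are no part of the job. What is shaped like the part that bears key_grip but purple is not meant.

How it is judged:
On the way:
1. the tapered key stands started in the gap, its head still 9 to 35 mm above the hub, within 12 mm of its place and within 12 degrees of upright (z of key_grip in the frame of gap between 0.024 and 0.05 m and x of key_grip in the frame of gap between -0.006 and 0.018 m and y of key_grip in the frame of gap between -0.012 and 0.012 m and angle between key_grip's own z axis and vertical below 0.21 rad), for 0.1 s.
At the end, for the whole second after the job is handed in: The tapered key is driven into the gap so that its head's underside is within 6 mm of the hub's top face, its head within 12 mm of its home place sideways, upright within 10 degrees; the plain key still stands in the rack within 30 mm of where it was (z of key_grip in the frame of gap between 0.009 and 0.021 m and x of key_grip in the frame of gap between -0.009 and 0.015 m and y of key_grip in the frame of gap between -0.012 and 0.012 m and angle between key_grip's own z axis and vertical below 0.175 rad and distance of plain_key_grip from where it was at the start of the episode below 0.03 m); the robot touches nothing.
It fails at once if the plain dark key is taken out of its pocket or knocked over (moved by more than 30 mm) (distance of plain_key_grip from where it was at the start of the episode above 0.03 m).
It also fails if it takes over 51 s, if anything falls off the work surface, if the arm or the gripper's body presses on something with over 40 N, if the wrist force passes 120 N, or if a joint passes its speed limit or range.

## Working session

There is one attempt and no reset: what is moved stays moved. The work goes in short steps, Python scripts to look and compute and a tool call to move; the robot and the scene stay as the last step left them, time stands still between calls to the robot, and variables do not carry over. Pictures are saved under pics/ and viewed, at most 10 in all, crops included, and the job is handed in when it is done.

Besides the shell and the picture viewer there is one more tool, called after ">>>" as name([rows], argument=value, ...), one row to a line, values as JSON. jog_arm: Moves the arm, as the interface text tells. Its arguments: {"type":"object","properties":{"plan":{"type":"array","items":{"type":"array","items":{"type":"array","items":{"type":"number"}}}},"force":{"type":"number"}},"required":["plan"]}

```bash
mkdir -p pics; python3 - <<'E'
from station import arm
import cv2,numpy as np
s=arm.read_state(); print({k:np.round(v,3) for k,v in s.items()})
for n in("scene","top"):
    cv2.imwrite(f"pics/{n}0.png",arm.grab_frame(n)[:,:,::-1]); c=arm.camera_info(n);print(n,np.round(c["K"],1).tolist(),np.round(c["R"],3).tolist(),np.round(c["t"],3))
print(arm.grip_point_offset)
E
```

```text
{'time': np.float64(0.0), 'joint_pos': array([ 1.035,  0.334,  0.04 ,  1.466, -0.013,  1.343, -0.059]), 'joint_velocities': array([-0.001,  0.   , -0.   ,  0.001, -0.002, -0.   , -0.001]), 'joint_efforts': array([-1.0000e-03, -6.5855e+01,  1.3650e+00, -4.0557e+01,  1.7000e-02,
        1.3000e-02, -0.0000e+00]), 'tcp_pos': array([ 0.275, -0.589,  0.23 ]), 'tool_rot': array([-3.065e+00, -6.800e-01,  1.000e-03]), 'ft_force': array([ 0.874, -0.027, -0.561]), 'moment': array([ 0.006,  0.024, -0.064]), 'grasp_force': np.float64(0.0), 'grip_width': np.float64(1.002)}
scene [[469.2, 0.0, 316.6], [0.0, 469.2, 238.0], [0.0, 0.0, 1.0]] [[-0.72, -0.694, -0.015], [-0.309, 0.34, -0.888], [0.621, -0.635, -0.459]] [0.428 0.233 0.544]
top [[452.8, 0.0, 316.8], [0.0, 452.8, 236.4], [0.0, 0.0, 1.0]] [[-0.012, -1.0, -0.011], [-0.991, 0.013, -0.135], [0.135, 0.009, -0.991]] [0.021 0.565 0.849]
0.0187
```

View pics/scene0.png

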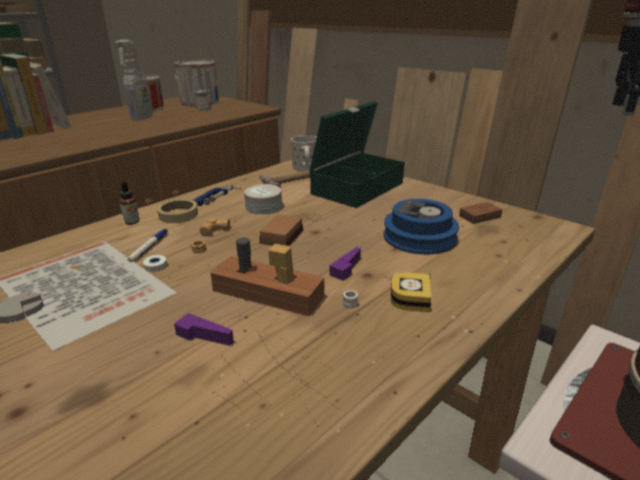

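View pics/top0.png

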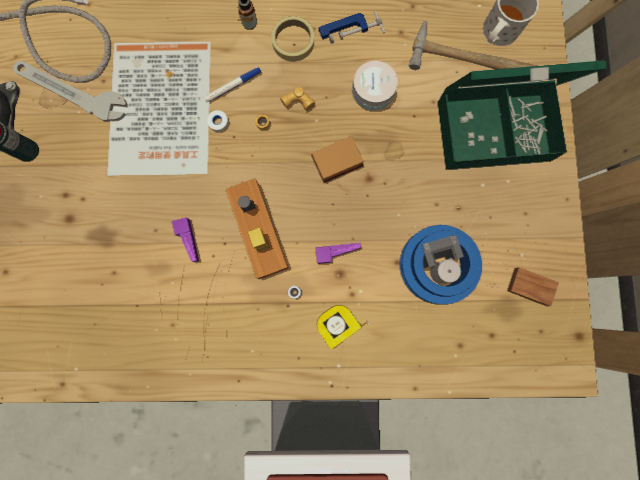

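The scene view shows the brass key at (282,262), the dark key at (244,255), and the hub at (421,226). In the top view the brass head is at (257,238), the dark head at (246,203), and the hub at (441,264).
Candidates in the top view: brass-coloured block in the rack (257,238), purple look-alikes (183,240) and (338,253), brass fittings (297,98) and (263,122), and the dark key (246,203). I choose (257,238) and check it in a close crop.

```bash
python3 - <<'E'
import cv2,numpy as np
t=cv2.imread("pics/top0.png");s=cv2.imread("pics/scene0.png")
f=lambda im,x,y,w,h:cv2.resize(im[y:y+h,x:x+w],(400,300),interpolation=cv2.INTER_CUBIC)
o=np.vstack([np.hstack([f(t,196,175,120,90),f(t,395,222,100,75)]),np.hstack([f(s,205,228,120,90),f(s,375,192,96,72)])])
cv2.imwrite("pics/crop1.png",o)
E
```

```text
(no output)
```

View pics/crop1.png

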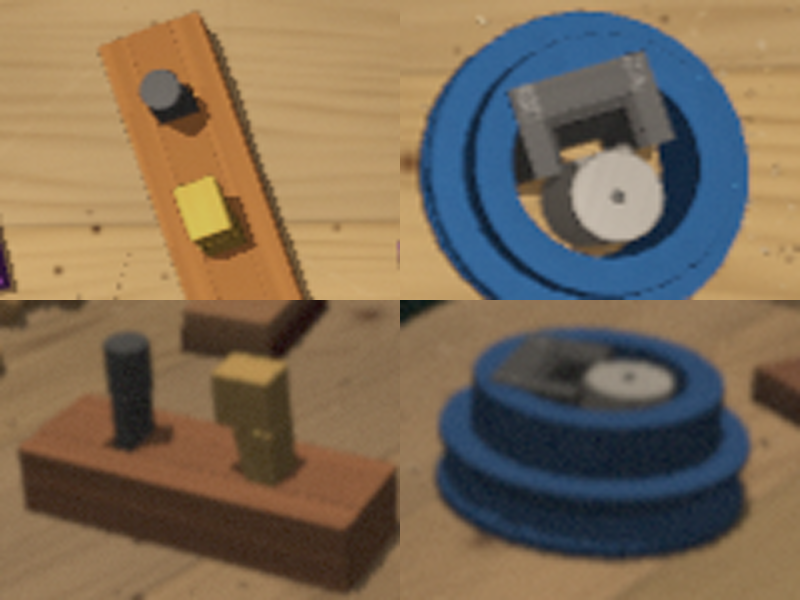

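The crop confirms it. The brass key stands in the rack with its hook overhanging toward the dark key, so key +x runs along the rack toward the dark key. The hub's gap lies between the shaft (right, light disc) and the dark wall of the grey block, so gap +x points up and slightly left in the top image.

```bash
cat > h.py <<'E'
from station import arm
import cv2,numpy as np
from scipy.spatial.transform import Rotation as Ro
def ray(ci,uv,z):
    d=ci["R"].T@np.linalg.solve(ci["K"],[uv[0],uv[1],1.]); C=-ci["R"].T@ci["t"]
    return C+d*(z-C[2])/d[2]
def proj(ci,X):
    p=ci["K"]@(ci["R"]@np.asarray(X)+ci["t"]); return p[:2]/p[2]
def rel(p,yaw,s=None):
    "row for TCP at p, pointing down; tool y axis at world angle yaw (mod pi)"
    s=s or arm.read_state(); R0=Ro.from_rotvec(s["tool_rot"]).as_matrix(); best=None
    for a in(yaw,yaw+np.pi):
        y=np.array([np.cos(a),np.sin(a),0]); z=np.array([0,0,-1.]); R=np.c_[np.cross(y,z),y,z]
        r=Ro.from_matrix(R0.T@R).as_rotvec()
        if best is None or np.linalg.norm(r)<np.linalg.norm(best): best=r
    return np.round(np.r_[best,R0.T@(np.asarray(p)-s["tcp_pos"])],4).tolist()
E
python3 - <<'E'
from h import *
t=cv2.imread("pics/top0.png");ci=arm.camera_info("top");hsv=cv2.cvtColor(t,cv2.COLOR_BGR2HSV)
print("C",-ci["R"].T@ci["t"])
# brass head top
m=cv2.inRange(hsv,(22,90,150),(35,255,255));m[:225]=0;m[255:]=0;m[:,:245]=0;m[:,270:]=0
ys,xs=np.nonzero(m);print("brass n",len(xs));P=np.array([ray(ci,(x,y),.098)[:2] for x,y in zip(xs,ys)],np.float32)
r=cv2.minAreaRect(P);print("brass",r,P.mean(0))
# rack
m=cv2.inRange(hsv,(5,120,100),(16,255,255));m[:170]=0;m[285:]=0;m[:,:220]=0;m[:,292:]=0
m=cv2.morphologyEx(m,cv2.MORPH_OPEN,np.ones((3,3)))
c=max(cv2.findContours(m,0,2)[0],key=cv2.contourArea)
b=cv2.boxPoints(cv2.minAreaRect(np.array([ray(ci,p[0],.04)[:2] for p in c],np.float32)));print("rack",b,b.mean(0))
# hub
m=cv2.inRange(hsv,(98,130,60),(118,255,255));m[:215]=0;m[310:]=0;m[:,:390]=0;m[:,495:]=0
c=max(cv2.findContours(m,0,2)[0],key=cv2.contourArea)
print("hub outer",cv2.fitEllipse(c),cv2.minEnclosingCircle(np.array([ray(ci,p[0],.045)[:2] for p in c],np.float32)))
for n in((451.7,271),(438,254),(437,250)):print("px",n,ray(ci,n,.066),ray(ci,n,.09))
print("dark",ray(ci,(245,203),.098))
cw=arm.camera_info("wrist");s=arm.read_state();R=Ro.from_rotvec(s["tool_rot"]).as_matrix()
print("wrist cam in tool",R.T@(-cw["R"].T@cw["t"]-s["tcp_pos"]),np.round(cw["R"]@R,3).tolist(),cw["K"][0])
print(np.round(R,3).tolist())
E
```

```text
C [0.44615667 0.00511638 0.91795683]
brass n 201
brass ((0.5581866502761841, 0.12437444925308228), (0.02996516227722168, 0.023086175322532654), 18.438533782958984) [0.5580263  0.12398099]
rack [[0.48455006 0.13266464]
 [0.5066002  0.07078002]
 [0.68696886 0.13504742]
 [0.6649187  0.19693203]] [0.58575946 0.13385603]
hub outer ((440.7398681640625, 264.3339538574219), (77.48690032958984, 80.66252136230469), 102.31584930419922) ((0.5074692368507385, -0.2241789549589157), 0.07828124612569809)
px (451.7, 271) [ 0.49308382 -0.23859961  0.066     ] [ 0.49176186 -0.23173403  0.09      ]
px (438, 254) [ 0.52536951 -0.2145436   0.066     ] [ 0.52313805 -0.20835568  0.09      ]
px (437, 250) [ 0.53296183 -0.21302611  0.066     ] [ 0.53051649 -0.20688094  0.09      ]
dark [0.62167937 0.14505165 0.098     ]
wrist cam in tool [ 0.08311858 -0.00020313 -0.14230478] [[-0.001, 1.0, 0.0], [-0.947, -0.001, -0.322], [-0.322, -0.0, 0.947]] [350.37890522   0.         322.17938156]
[[0.906, 0.423, -0.001], [0.423, -0.906, 0.001], [-0.0, -0.001, -1.0]]
```

```bash
python3 - <<'E'
from h import *
print(rel((.525,-.215,.20),np.radians(-72)))
E
```

```text
[-0.0014, 0.0002, 0.1226, 0.3848, -0.2327, 0.0308]
```

>>> jog_arm([
  [[0,0,0.12,0.385,-0.233,0.03,0],[0,0,0.12,0.385,-0.233,0.03,0],[0,0,0.12,0.385,-0.233,0.03,0],[0,0,0.12,0.385,-0.233,0.03,0],[0,0,0.12,0.385,-0.233,0.03,0],[0,0,0.12,0.385,-0.233,0.03,0],[0,0,0.12,0.385,-0.233,0.03,0],[0,0,0.12,0.385,-0.233,0.03,0],[0,0,0.12,0.385,-0.233,0.03,0],[0,0,0.12,0.385,-0.233,0.03,0]],
])

```text
time: 0.93
tcp_pos: [0.5068, -0.2415, 0.2034]
tool_rot: [-3.102, -0.495, 0.0]
ft_force: [0.8, -0.1, 0.1]
grip_width: 0.999
grasp_force: 0.0
```

>>> jog_arm([
  [[0,0,0,0.0,0.0,0,0],[0,0,0,0,0,0,0],[0,0,0,0,0,0,0],[0,0,0,0,0,0,0],[0,0,0,0,0,0,0],[0,0,0,0,0,0,0],[0,0,0,0,0,0,0],[0,0,0,0,0,0,0],[0,0,0,0,0,0,0],[0,0,0,0,0,0,0]],
])

```text
time: 1.77
tcp_pos: [0.5061, -0.2436, 0.2037]
tool_rot: [-3.102, -0.495, -0.0]
ft_force: [0.0, 0.7, -0.8]
grip_width: 0.998
grasp_force: 0.0
```

```bash
python3 - <<'E'
from h import *
import pickle
s=arm.read_state();print(s["time"],s["tcp_pos"],np.round(s["joint_velocities"],3),rel((.525,-.215,.20),np.radians(-72)))
ci=arm.camera_info("wrist");im=arm.grab_frame("wrist")[:,:,::-1];cv2.imwrite("pics/w1.png",im);pickle.dump(ci,open("w1.pkl","wb"))
E
```

```text
1.7667 [ 0.50613898 -0.24356864  0.20365415] [-0.002 -0.001 -0.001  0.002 -0.    -0.001  0.   ] [0.0, -0.0001, 0.0024, 0.0268, -0.0213, 0.0037]
```

View pics/w1.png

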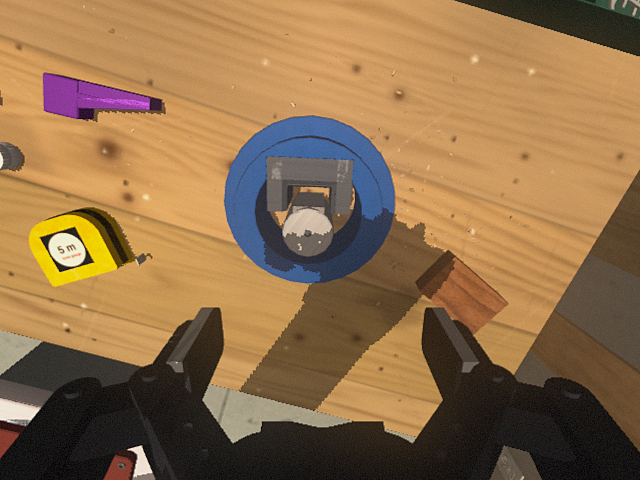

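The wrist image shows the hub at (310,200). The grey U block is at x 268–352, y 157–215, nearly square to the image. The shaft's light disc is at (307,230), with the gap between at about (309,192).

```bash
python3 - <<'E'
import cv2
i=cv2.imread("pics/w1.png")[145:265,230:390]
cv2.imwrite("pics/c2.png",cv2.resize(i,(800,600),interpolation=cv2.INTER_CUBIC))
E
```

```text
(no output)
```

View pics/c2.png

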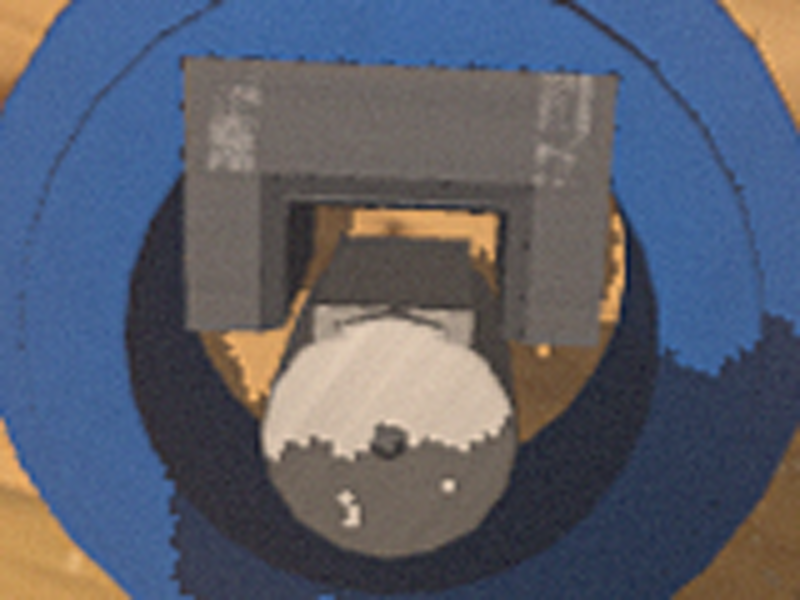

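```bash
cat > g.py <<'E'
from h import *
import pickle
ci=pickle.load(open("w1.pkl","rb"))
P=lambda u,v,z=.066:ray(ci,(230+u/5-.4,145+v/5-.4),z)[:2]
n=dict(TL=(183,57),TR=(618,72),BL=(185,328),BR=(600,345),bevL=(260,178),bevR=(537,186),legL=(260,328),legR=(528,343),inL=(287,203),inR=(508,207))
Q={k:P(*v) for k,v in n.items()}
d=Q["bevR"]-Q["bevL"];d2=Q["TR"]-Q["TL"];print("yaw of gap y(-)",[np.degrees(np.arctan2(*v[::-1])) for v in(d,d2,Q["TL"]-Q["BL"],Q["TR"]-Q["BR"])],"w",np.linalg.norm(d),np.linalg.norm(d2),np.linalg.norm(Q["legR"]-Q["legL"]))
a=np.radians(18);ex=np.array([np.cos(a),np.sin(a)]);ey=np.array([-ex[1],ex[0]])
for k,v in Q.items():print(k,np.round(v,4),"gapframe-oriented",np.round([v@ex,v@ey],4))
for k,v in dict(L=(313,305),R=(475,305),disc=(388,440)).items():
  for z in(.066,.078,.09):q=P(*v,z);print(k,z,np.round([q@ex,q@ey],4))
h=np.array([.5075,-.2242]);print("hub",h@ex,h@ey)
E
python3 g.py
```

```text
yaw of gap y(-) [np.float64(-73.56133326704042), np.float64(-73.84104974451364), np.float64(15.576187336799663), np.float64(15.875097929785158)] w 0.04427805757452743 0.06806991321572602 0.04412230161786454
TL [ 0.5458 -0.1843] gapframe-oriented [ 0.4621 -0.3439]
TR [ 0.5647 -0.2497] gapframe-oriented [ 0.4599 -0.412 ]
BL [ 0.5038 -0.196 ] gapframe-oriented [ 0.4186 -0.3421]
BR [ 0.5223 -0.2618] gapframe-oriented [ 0.4158 -0.4103]
bevL [ 0.5313 -0.2009] gapframe-oriented [ 0.4432 -0.3553]
bevR [ 0.5438 -0.2434] gapframe-oriented [ 0.442  -0.3995]
legL [ 0.5076 -0.2077] gapframe-oriented [ 0.4186 -0.3544]
legR [ 0.5189 -0.2504] gapframe-oriented [ 0.4161 -0.3985]
inL [ 0.5288 -0.2062] gapframe-oriented [ 0.4392 -0.3595]
inR [ 0.5392 -0.2401] gapframe-oriented [ 0.4386 -0.3949]
L 0.066 [ 0.4225 -0.3632]
L 0.078 [ 0.4253 -0.3643]
L 0.09 [ 0.4282 -0.3653]
R 0.066 [ 0.4225 -0.3897]
R 0.078 [ 0.4254 -0.3896]
R 0.09 [ 0.4282 -0.3895]
disc 0.066 [ 0.3993 -0.3752]
disc 0.078 [ 0.4032 -0.3757]
disc 0.09 [ 0.407  -0.3763]
hub 0.41337957188092717 -0.37005299559865923
```

```bash
python3 - <<'E'
from h import *
print(rel((.558,.124,.20),np.radians(-71)))
E
```

```text
[-0.0, -0.0, -0.0149, 0.1637, -0.3331, 0.0036]
```

>>> jog_arm([
  [[0,0,-0.015,0.164,-0.333,0.003,0],[0,0,-0.015,0.164,-0.333,0.003,0],[0,0,-0.015,0.164,-0.333,0.003,0],[0,0,-0.015,0.164,-0.333,0.003,0],[0,0,-0.015,0.164,-0.333,0.003,0],[0,0,-0.015,0.164,-0.333,0.003,0],[0,0,-0.015,0.164,-0.333,0.003,0],[0,0,-0.015,0.164,-0.333,0.003,0],[0,0,-0.015,0.164,-0.333,0.003,0],[0,0,-0.015,0.164,-0.333,0.003,0]],
])

```text
time: 2.65
tcp_pos: [0.5575, 0.1337, 0.2009]
tool_rot: [-3.091, -0.534, -0.002]
ft_force: [-1.3, 1.8, 0.3]
grip_width: 1.0
grasp_force: 0.0
```

>>> jog_arm([
  [[0,0,0,0,0,0,0],[0,0,0,0,0,0,0],[0,0,0,0,0,0,0],[0,0,0,0,0,0,0],[0,0,0,0,0,0,0],[0,0,0,0,0,0,0],[0,0,0,0,0,0,0],[0,0,0,0,0,0,0],[0,0,0,0,0,0,0],[0,0,0,0,0,0,0]],
])

```text
time: 3.48
tcp_pos: [0.5583, 0.124, 0.2006]
tool_rot: [-3.098, -0.519, -0.0]
ft_force: [-0.9, 0.3, 1.0]
grip_width: 1.0
grasp_force: 0.0
```

```bash
python3 - <<'E'
from h import *
s=arm.read_state();print(s["time"],s["tcp_pos"])
ci=arm.camera_info("wrist");im=arm.grab_frame("wrist")[:,:,::-1].copy();cv2.imwrite("pics/w2full.png",im)
u,v=proj(ci,(.558,.124,.098)).astype(int);print(u,v)
cv2.imwrite("pics/w2.png",cv2.resize(im[v-60:v+60,u-80:u+80],(800,600),interpolation=cv2.INTER_CUBIC))
hsv=cv2.cvtColor(im,cv2.COLOR_BGR2HSV);print(hsv[v,u])
m=cv2.inRange(hsv,(20,90,90),(35,255,255));m=m*0+m
M=np.zeros_like(m);M[v-50:v+50,u-60:u+60]=m[v-50:v+50,u-60:u+60]
for zmin in(90,120,150,180):
  m2=cv2.bitwise_and(M,cv2.inRange(hsv,(20,90,zmin),(35,255,255)))
  c=cv2.findContours(m2,0,1)[0]
  if c:
    c=max(c,key=cv2.contourArea);r=cv2.minAreaRect(np.array([ray(ci,p[0],.098)[:2] for p in c],np.float32));print(zmin,r,cv2.boundingRect(c))
E
```

```text
3.4833 [0.55830677 0.12402753 0.20064272]
322 238
[ 20 188 228]
90 ((0.5639330148696899, 0.125970721244812), (0.020733587443828583, 0.021086374297738075), 18.96457290649414) (308, 217, 30, 28)
120 ((0.5639330148696899, 0.125970721244812), (0.020733587443828583, 0.021086374297738075), 18.96457290649414) (308, 217, 30, 28)
150 ((0.5639330148696899, 0.125970721244812), (0.020733587443828583, 0.021086374297738075), 18.96457290649414) (308, 217, 30, 28)
180 ((0.5639331936836243, 0.1259707361459732), (0.02073356881737709, 0.02108639106154442), 18.964447021484375) (308, 217, 30, 28)
```

View pics/w2.png

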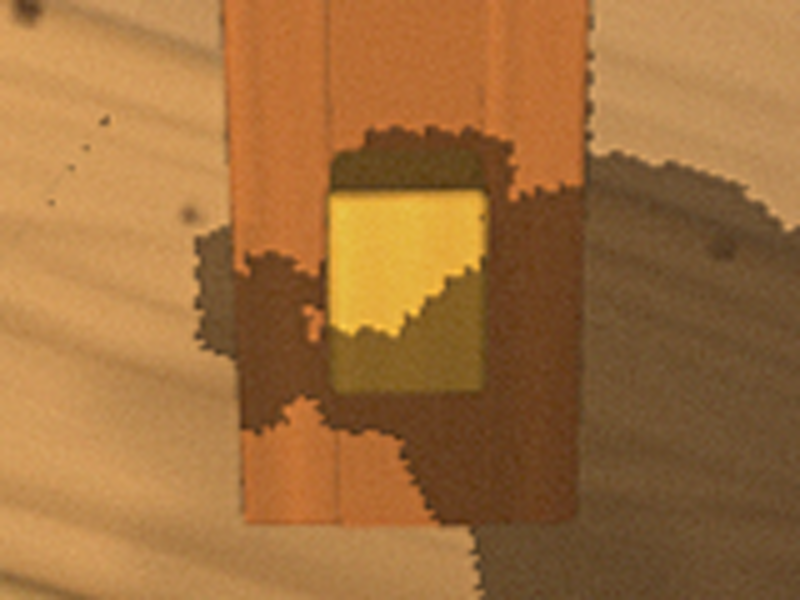

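The head's top face spans crop x 330–487, y 190–392 (image centre about (323,236)) and is square to the gripper, with the hook face visible above it. Next I compute the centre and check the size.

```bash
python3 - <<'E'
from h import *
ci=arm.camera_info("wrist")
Q=[ray(ci,(242+a/5-.4,178+b/5-.4),.098)[:2] for a,b in((330,190),(487,190),(487,392),(330,392))]
c=np.mean(Q,0);print(c,[np.linalg.norm(Q[i]-Q[i-1]) for i in range(4)])
d=Q[0]-Q[3]+Q[1]-Q[2];print(np.degrees(np.arctan2(d[1],d[0])))
print(rel((*c,.066),np.radians(-71)))
E
```

```text
[0.56007369 0.1241148 ] [np.float64(0.03135145081794639), np.float64(0.022678052287563602), np.float64(0.03135181615257965), np.float64(0.023583527571168755)]
19.023581448186594
[-0.0001, 0.0, 0.0002, 0.0017, 0.0006, 0.1346]
```

>>> jog_arm([
  [[0,0,0,0.001,0,0.02,0],[0,0,0,0.001,0,0.05,0],[0,0,0,0.001,0,0.08,0],[0,0,0,0.001,0,0.105,0],[0,0,0,0.001,0,0.12,0],[0,0,0,0.001,0,0.13,0],[0,0,0,0.001,0,0.134,0],[0,0,0,0.001,0,0.134,0],[0,0,0,0.001,0,0.134,0.3],[0,0,0,0.001,0,0.134,0.5]],
], force=60)

```text
time: 4.37
tcp_pos: [0.5601, 0.1247, 0.0679]
tool_rot: [-3.098, -0.519, -0.003]
ft_force: [0.0, 0.3, -0.1]
grip_width: 0.75
grasp_force: 0.0
```

>>> jog_arm([
  [[0,0,0,0,0,0,0.7],[0,0,0,0,0,0,0.9],[0,0,0,0,0,0,1],[0,0,0,0,0,0,1],[0,0,0,0,0,0,1],[0,0,0,0,0,0,1],[0,0,0,0,0,0,1],[0,0,0,0,0,0,1],[0,0,0,0,0,0,1],[0,0,0,0,0,0,1]],
])

```text
time: 5.2
tcp_pos: [0.5596, 0.1245, 0.0672]
tool_rot: [3.098, 0.519, 0.001]
ft_force: [-1.3, 0.3, 6.3]
grip_width: 0.268
grasp_force: 58.6
```

>>> jog_arm([
  [[0,0,0,0,0,-0.005,1],[0,0,0,0,0,-0.015,1],[0,0,0,0,0,-0.03,1],[0,0,0,0,0,-0.05,1],[0,0,0,0,0,-0.07,1],[0,0,0,0,0,-0.09,1],[0,0,0,0,0,-0.11,1],[0,0,0,0,0,-0.125,1],[0,0,0,0,0,-0.13,1],[0,0,0,0,0,-0.13,1]],
])

```text
time: 6.03
tcp_pos: [0.5598, 0.1246, 0.1983]
tool_rot: [3.098, 0.519, 0.004]
ft_force: [-0.3, -0.1, -0.7]
grip_width: 0.271
grasp_force: 58.9
```

```bash
python3 - <<'E'
from h import *
s=arm.read_state();print(s["time"],s["tcp_pos"],s["grip_width"],s["grasp_force"],s["ft_force"])
a=np.radians(16.2);p=np.array([.5255,-.2259])+.010*np.array([np.cos(a),np.sin(a)])
print(p,rel((*p,.18),a-np.pi/2))
ci=arm.camera_info("wrist");cv2.imwrite("pics/w3.png",arm.grab_frame("wrist")[:,:,::-1])
import pickle;pickle.dump(ci,open("w3.pkl","wb"))
E
```

```text
6.0333 [0.55983522 0.12462901 0.1982922 ] 0.27062898737026936 58.910049211699516 [-0.25610822 -0.09725106 -0.74254576]
[ 0.53510294 -0.22311009] [0.0004, -0.0024, 0.049, -0.1367, 0.3207, 0.0181]
```

View pics/w3.png

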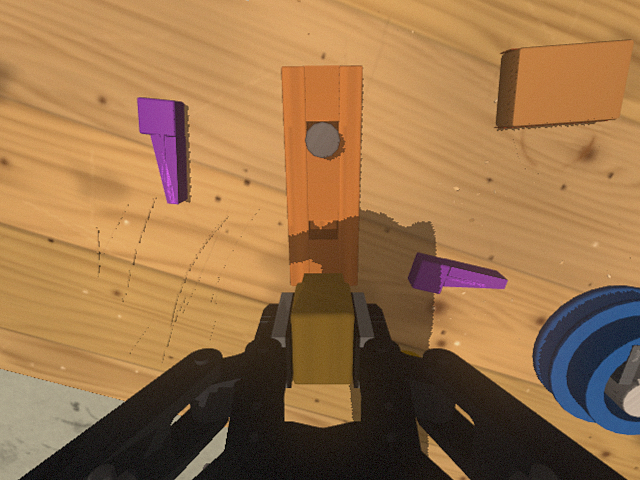

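The key is held between the pads. Its head top spans u 293–355, v about 308–384 and sits square, and the dark key is undisturbed at (323,140). I check its offset in the tool, then carry it to the gap.

```bash
python3 - <<'E'
from h import *
import pickle
ci=pickle.load(open("w3.pkl","rb"));s=arm.read_state();R=Ro.from_rotvec(s["tool_rot"]).as_matrix()
for uv in((297,308),(350,308),(293,384),(355,384)):print(uv,R.T@(ray(ci,uv,s["tcp_pos"][2]+.031)-s["tcp_pos"]))
E
```

```text
(297, 308) [ 0.01859093 -0.009465   -0.03099183]
(350, 308) [ 0.01857303  0.00986331 -0.03098897]
(293, 384) [-0.01542311 -0.01185579 -0.03100972]
(355, 384) [-0.01544805  0.01268096 -0.03100608]
```

>>> jog_arm([
  [[0,0,0.01,-0.0137,0.032,0.002,1],[0,0,0.02,-0.0274,0.064,0.004,1],[0,0,0.03,-0.041,0.096,0.006,1],[0,0,0.04,-0.0548,0.128,0.008,1],[0,0,0.049,-0.0685,0.16,0.008,1],[0,0,0.049,-0.082,0.192,0.008,1],[0,0,0.049,-0.096,0.224,0.008,1],[0,0,0.049,-0.1095,0.256,0.008,1],[0,0,0.049,-0.123,0.288,0.008,1],[0,0,0.049,-0.132,0.31,0.008,1]],
])

```text
time: 6.92
tcp_pos: [0.5336, -0.2155, 0.187]
tool_rot: [-3.111, -0.438, 0.004]
ft_force: [0.5, -0.8, -1.3]
grip_width: 0.271
grasp_force: 59.0
```

>>> jog_arm([
  [[0,0,0,-0.003,0.007,0,1],[0,0,0,-0.004,0.0105,0,1],[0,0,0,-0.004,0.0105,0,1],[0,0,0,-0.004,0.0105,0,1],[0,0,0,-0.004,0.0105,0,1],[0,0,0,-0.004,0.0105,0,1],[0,0,0,-0.004,0.0105,0,1],[0,0,0,-0.004,0.0105,0,1],[0,0,0,-0.004,0.0105,0,1],[0,0,0,-0.004,0.0105,0,1]],
])

```text
time: 7.75
tcp_pos: [0.5345, -0.2228, 0.1887]
tool_rot: [3.11, 0.443, 0.0]
ft_force: [-0.1, 0.4, -0.9]
grip_width: 0.272
grasp_force: 59.0
```

```bash
python3 - <<'E'
from h import *
s=arm.read_state();print(s["time"],s["tcp_pos"],s["grasp_force"],s["ft_force"])
a=np.radians(16.2);p=np.array([.5255,-.2259])+.009*np.array([np.cos(a),np.sin(a)])
print(p,rel((*p,.14),a-np.pi/2))
ci=arm.camera_info("wrist");cv2.imwrite("pics/w4.png",arm.grab_frame("wrist")[150:390,160:480,::-1])
import pickle;pickle.dump(ci,open("w4.pkl","wb"))
E
```

```text
7.75 [ 0.53454066 -0.22275603  0.18866955] 58.99586755258497 [-0.10412185  0.37060803 -0.90858282]
[ 0.53414264 -0.22338908] [0.0, -0.0001, 0.0002, -0.0006, 0.0005, 0.0487]
```

View pics/w4.png

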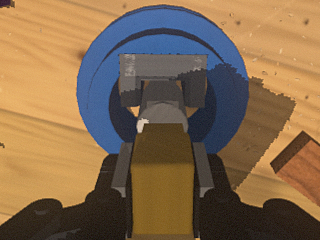

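The key hangs over the gap: brass at crop (165,170), with the U block in line ahead of it at (163,70). I lower it.

>>> jog_arm([
  [[0,0,0,0,0,0.01,1],[0,0,0,0,0,0.025,1],[0,0,0,0,0,0.04,1],[0,0,0,0,0,0.052,1],[0,0,0,-0.0005,0,0.06,1],[0,0,0,-0.0005,0,0.066,1],[0,0,0,-0.0005,0,0.071,1],[0,0,0,-0.0005,0,0.075,1],[0,0,0,-0.0005,0,0.078,1],[0,0,0,-0.0005,0,0.078,1]],
])

```text
time: 8.63
tcp_pos: [0.534, -0.2229, 0.1101]
tool_rot: [-3.11, -0.443, 0.0]
ft_force: [0.8, 0.8, -1.9]
grip_width: 0.272
grasp_force: 59.3
```

>>> jog_arm([
  [[0,0,0,-0.0005,0,0.004,1],[0,0,0,-0.0005,0,0.008,1],[0,0,0,-0.001,0,0.011,1],[0,0,0,-0.001,0,0.014,1],[0,0,0,-0.0015,0,0.017,1],[0,0,0,-0.002,0,0.019,1],[0,0,0,-0.002,0,0.021,1],[0,0,0,-0.002,0,0.023,1],[0,0,0,-0.002,0,0.024,1],[0,0,0,-0.002,0,0.024,1]],
])

```text
time: 9.47
tcp_pos: [0.5322, -0.2236, 0.0864]
tool_rot: [-3.11, -0.443, -0.0]
ft_force: [3.1, -0.1, -1.1]
grip_width: 0.272
grasp_force: 59.3
```

>>> jog_arm([
  [[0,0,0,0,0,0.001,1],[0,0,0,0,0,0.002,1],[0,0,0,0,0,0.003,1],[0,0,0,0,0,0.004,1],[0,0,0,0,0,0.005,1],[0,0,0,0,0,0.006,1],[0,0,0,0,0,0.006,1],[0,0,0,0,0,0.006,1],[0,0,0,0,0,0.006,1],[0,0,0,0,0,0.006,1]],
])

```text
time: 10.3
tcp_pos: [0.532, -0.2236, 0.0804]
tool_rot: [-3.11, -0.443, 0.0]
ft_force: [4.9, 0.4, -1.7]
grip_width: 0.267
grasp_force: 59.3
```

>>> jog_arm([
  [[0,0,0,0,0,0,0.7],[0,0,0,0,0,0,0.6],[0,0,0,0,0,0,0.5],[0,0,0,0,0,0,0.4],[0,0,0,0,0,0,0.4],[0,0,0,0,0,0,0.4],[0,0,0,0,0,-0.01,0.4],[0,0,0,0,0,-0.03,0.4],[0,0,0,0,0,-0.05,0.4],[0,0,0,0,0,-0.06,0.5]],
])

```text
time: 11.13
tcp_pos: [0.5332, -0.2239, 0.1437]
tool_rot: [3.109, 0.443, 0.004]
ft_force: [-0.3, -1.1, 0.2]
grip_width: 0.501
grasp_force: 0.0
```

>>> jog_arm([
  [[0,0,0,0,0,0,1],[0,0,0,0,0,0,1],[0,0,0,0,0,0,1],[0,0,0,0,0,0,1],[0,0,0,0,0,0,1],[0,0,0,0,0,0,1],[0,0,0,0,0,0,1],[0,0,0,0,0,0,1],[0,0,0,0,0,0,1],[0,0,0,0,0,0,1]],
])

```text
time: 11.97
tcp_pos: [0.5321, -0.2236, 0.1406]
tool_rot: [-3.11, -0.443, 0.0]
ft_force: [-0.1, -0.0, 0.2]
grip_width: 0.002
grasp_force: 0.0
```

```bash
python3 - <<'E'
from h import *
import pickle
s=arm.read_state();print(s["time"],s["tcp_pos"],s["grip_width"])
ci=arm.camera_info("wrist");im=arm.grab_frame("wrist");im2=arm.grab_frame("scene")
pickle.dump(ci,open("w5.pkl","wb"))
o=np.hstack([im[200:440,200:440],cv2.resize(im2[180:260,375:475],(300,240),interpolation=cv2.INTER_CUBIC)])
cv2.imwrite("pics/w5.png",o[:,:,::-1])
E
```

```text
11.9667 [ 0.53209953 -0.22360203  0.14057038] 0.0019446246434845747
```

View pics/w5.png

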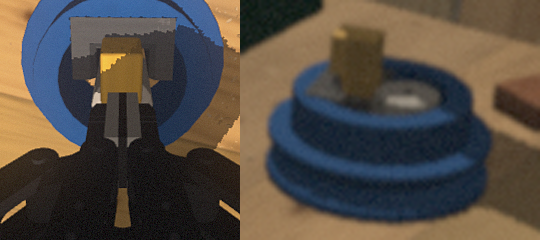

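The key stands upright in the gap (wrist crop (120,80), scene crop (357,60)). Now I push it down with the shut fingers.

>>> jog_arm([
  [[0,0,0,-0.001,0,0.01,1],[0,0,0,-0.001,0,0.018,1],[0,0,0,-0.001,0,0.024,1],[0,0,0,-0.001,0,0.027,1],[0,0,0,-0.001,0,0.03,1],[0,0,0,-0.001,0,0.032,1],[0,0,0,-0.001,0,0.034,1],[0,0,0,-0.001,0,0.035,1],[0,0,0,-0.001,0,0.036,1],[0,0,0,-0.001,0,0.036,1]],
])

```text
time: 12.9
tcp_pos: [0.5312, -0.2239, 0.1046]
tool_rot: [3.11, 0.443, 0.0]
ft_force: [-0.2, 0.2, 0.3]
grip_width: -0.001
grasp_force: 0.0
```

>>> jog_arm([
  [[0,0,0,0,0,0.001,1],[0,0,0,0,0,0.002,1],[0,0,0,0,0,0.003,1],[0,0,0,0,0,0.004,1],[0,0,0,0,0,0.005,1],[0,0,0,0,0,0.006,1],[0,0,0,0,0,0.007,1],[0,0,0,0,0,0.008,1],[0,0,0,0,0,0.009,1],[0,0,0,0,0,0.01,1]],
])

```text
time: 13.73
tcp_pos: [0.5305, -0.2253, 0.0961]
tool_rot: [3.109, 0.441, -0.001]
ft_force: [-11.8, -1.1, 25.8]
grip_width: 0.0
grasp_force: 13.2
```

```bash
python3 - <<'E'
from h import *
s=arm.read_state();print(s["time"],s["tcp_pos"],s["ft_force"])
im=arm.grab_frame("wrist");im2=arm.grab_frame("scene")
o=np.hstack([im[200:440,200:440],cv2.resize(im2[180:260,375:475],(300,240),interpolation=cv2.INTER_CUBIC)])
cv2.imwrite("pics/w6.png",o[:,:,::-1])
E
```

```text
13.7333 [ 0.53049611 -0.22530348  0.09614831] [-11.82719994  -1.10996101  25.79859533]
```

View pics/w6.png

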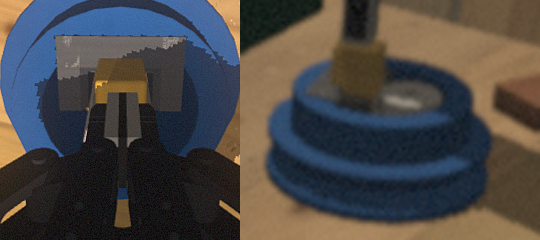

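The key's head is now low on the hub (wrist crop (120,75)). Fingertips at z = 0.096 match the home head-top height, with 26 N of push. I back off and verify.

>>> jog_arm([
  [[0,0,0,0,0,0.001,1],[0,0,0,0,0,0.001,1],[0,0,0,0,0,-0.01,1],[0,0,0,0,0,-0.04,1],[0,0,0,0,0,-0.07,1],[0,0,0,0,0,-0.1,1],[0,0,0,0,0,-0.11,1],[0,0,0,0,0,-0.11,1],[0,0,0,0,0,-0.11,1],[0,0,0,0,0,-0.11,1]],
])

```text
time: 14.67
tcp_pos: [0.5305, -0.2236, 0.2033]
tool_rot: [-3.109, -0.443, 0.002]
ft_force: [-0.3, -0.5, -0.3]
grip_width: 0.004
grasp_force: 0.0
```

```bash
python3 - <<'E'
from h import *
s=arm.read_state();print(s["time"],s["tcp_pos"],s["ft_force"])
ci=arm.camera_info("wrist");im=arm.grab_frame("wrist")
u,v=proj(ci,(.5286,-.225,.096)).astype(int);cs=arm.camera_info("scene")
im2=arm.grab_frame("scene");a=np.radians(16.2)
ex=np.array([np.cos(a),np.sin(a),0]);ey=np.array([-ex[1],ex[0],0]);c=np.array([.5255,-.2259,.081])+.0032*ex
im=np.ascontiguousarray(im);f=lambda i,u,v,w,h:cv2.resize(i[v-h:v+h,u-w:u+w],(400,400),interpolation=cv2.INTER_CUBIC)
u2,v2=proj(cs,c).astype(int)
A=f(im,u,v,40,40);B=f(im2,u2,v2,25,25)
for sx in(-1,1):
  for sy in(-1,1):
    for sz in(-1,1):
      X=c+sx*.016*ex+sy*.012*ey+[0,0,sz*.015]
      p=(proj(ci,X)-(u-40,v-40)+.5)*5; q=(proj(cs,X)-(u2-25,v2-25)+.5)*8
      if sz>0:cv2.circle(A,tuple(p.astype(int)),4,(255,0,0),-1)
      cv2.circle(B,tuple(q.astype(int)),4,(255,0,0) if sz>0 else (0,255,0),-1)
cv2.imwrite("pics/w7.png",np.hstack([A,B])[:,:,::-1])
E
```

```text
14.6667 [ 0.53054989 -0.22361464  0.20328735] [-0.25327508 -0.45761885 -0.34476878]
```

View pics/w7.png

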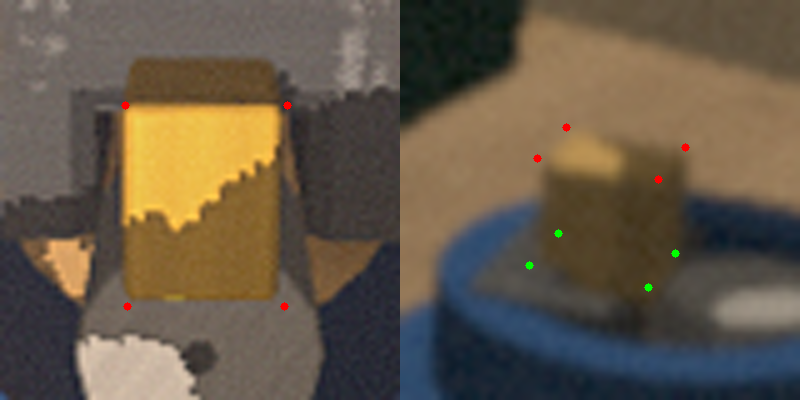

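The head fits the predicted home box within about 1–2 image pixels in both views: upright and seated. The arm is clear, so I hand in.

```bash
python3 -c "
from station import arm
print(arm.job_done())"
```

```text
the job is handed in; nothing more can be done
None
```

The brass key is driven home in the gap and released, with its head at the predicted home place to about 2 mm; the dark key was still standing in the rack when last seen, after the brass key was lifted out. I handed the job in at about 15 s, no verdict came back, and I viewed 11 pictures, one over the limit of 10.

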